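# Pack the block box and sweep it level

## Task

Put the arch block and the brick away in the two open gaps of the wooden block box, each in the gap where it sits down fully so that nothing stands above the rim. Then check the packing: slide the dark batten along the rim, from the end of the box where it lies all the way to the other end, keeping it lying on the rim and never lifting it, and leave it there. Leave the other toys alone.

Things in the scene. Friction and masses are not known exactly. Their poses are not given: they have to be found in the camera images.
- block_box: Open wooden box, fixed in the drawer, 124 x 246 mm outside and 68 mm high, walls 10 mm, inner floor 8 mm above the work surface. Origin: centre of its underside; y runs along its length towards its left end, as the robot sees it, x across it away from the robot, z up. It is already packed except for two equal gaps (see gap_left, gap_right); the blocks packed between and beside the gaps are firm and their tops lie 8 mm below the rim.
- box_rim (a point): Centre of the box's mouth at rim height (68 mm above the work surface), axes as the box.
- gap_left (a point): Centre of the left gap at rim height, 40 mm along the box's +y from the centre; axes as the box. The gap is 104 mm in x, 50 mm in y; one of the two boards (see below) lies loose on its floor, 60 mm below the rim.
- gap_right (a point): Centre of the right gap at rim height, 40 mm along the box's -y from the centre; same size as the left gap, with the other board on its floor.
- thick_board: Loose wooden board 100 x 46 x 30 mm (x, y, z) lying at the bottom of one of the gaps, so that this gap is only 30 mm deep below the rim: right for the brick (its top ends 4 mm below the rim); the arch would stand 18 mm proud. Origin: centre of its underside.
- thin_board: Loose wooden board 100 x 46 x 8 mm at the bottom of the other gap, which is therefore 52 mm deep: right for the arch (its top ends 4 mm below the rim). Origin: centre of its underside.
- arch: Loose wooden bridge-shaped block, upright on the work surface outside the box, 90 mm long (x), 40 mm wide (y), 48 mm high; the opening under it runs along y, 40 mm wide and about 28 mm high, the top 20 mm are solid. About 100 g. Origin: centre of its underside.
- arch_top (a point): Centre of the arch's flat top, 48 mm above its underside.
- brick: Loose plain wooden brick on the work surface outside the box, 90 mm long (x), 40 mm wide (y), 26 mm high. About 65 g. Origin: centre of its underside.
- brick_top (a point): Centre of the brick's top, 26 mm above its underside.
- batten: Loose dark straight wooden batten 170 mm long (x), 24 mm wide (y), 16 mm thick, lying flat across both long walls on the rim at the left end of the box, clear of the gaps. About 50 g. Origin: centre of its underside, at rim height. It may be taken across its 24 mm width; with fingertips 3 mm above the rim they pass over everything that is packed well.
- truck: Bystander: yellow toy truck, 110 x 56 mm, 62 mm high. The drawer walls around all this are 45 to 50 mm high.
- pencil_cup: Bystander: white ceramic pencil cup, 76 mm across, 95 mm high.
- crayon_caddy: Bystander: hard plastic crayon caddy, 100 x 160 mm, 105 mm high with its handle.
- cup_stack: Bystander: stack of upturned building cups, up to 68 mm across, 136 mm high.
Not all that is in view belongs to the job. Leave any turquoise look-alike of the arch alone.

How it is judged:
By the outcome, as a careful person would: the job done as asked, in the order asked, and still so for the second after the job is handed in, with the robot touching nothing.
It also fails if it takes over 67 s, if anything falls off the work surface, if the arm or the gripper's body presses on something with over 40 N, if the wrist force passes 120 N, or if a joint passes its speed limit or range.

## Robot

A 6-joint arm with a two-finger parallel gripper is mounted at the origin on the work surface. World frame = base frame: x ahead of the robot, y to its left, z up, the work surface at z = 0. Lengths are in m, angles in rad, forces in N, time in s.
With the tool pointing down it reaches from about 0.375 to 0.825 m from the base axis. Payload 5.5 kg.
Tool frame: the origin (TCP) lies between the finger pads; the fingertips stand 19 mm ahead of it and the grasp point (between the pads) is the TCP; z points along the fingers, y is the direction in which the jaws open and shut (so a half turn about z gives the same grasp; the last joint's range is limited). The gripper opens to 85 mm and grips with 20 to 120 N. Pads are 22 mm wide; open, the fingers measure 114 mm over their backs; the gripper's body (76 mm by 85 mm) begins 54 mm behind the grasp point. The pads swing forward as they close: fully open they stand 13 mm farther back than shut.
Start: joints at [1.213, 0.314, -0.047, 1.21, 0, 1.571], TCP at [0.21, 0.562, 0.224] pointing down, gripper open.
Joint ranges: [-2.67, 2.67], [-0.69, 1.73], [-1.03, 1.25], [-2.08, 2.16], [-1.42, 1.45], [-3.14, 3.14]. Speed limits (rad/s): [2.39, 2.39, 3.01, 3.14, 3.14, 3.14].

## Interface

Orientations are given as [roll, pitch, yaw] about the fixed x, y, z axes, in that order (R = Rz(yaw) Ry(pitch) Rx(roll)).
In Python, from rig import get_obs, get_image, camera_info, hand_in, masks_of gives the robot as it stands.
- The arm moves only by the shell command python3 -m crank 'ROWS' [OPENING] [FORCE]. ROWS is JSON, a list of rows, each a list of 2 entries, a list of its own where there are three numbers: the shift along the tool's x, y, z in mm, then the turn, a rotation vector about the tool's x, y, z in rad. A call has exactly 8 rows; each row is the pose to reach, as a shift and turn from the pose commanded when the call began, along the tool's axes at that moment; what a row does not reach only later rows make up. A row lasts 1/8 s, in which the tool goes at most 62.5 mm and 10.7 degrees, less where a joint would pass 70% of its speed; a pose out of reach is approached as far as the arm can. A call with a gripper value outside its range is refused whole. OPENING is the opening, from 0 (shut) to 1 (fully open), set as the call begins (- or left out, the last holds). The fingers move at their own pace and stop on an object; FORCE is the grip in N (left out, the last holds). Time passes only in rows, so rows that repeat a pose let the fingers close, or fill a call up. It gives the time, the measured TCP pose, the force and the opening at its end, in the units of the state.
- get_obs(): the state, without advancing time (a new reading comes with each control period).
- get_image(name): name is "side" or "top"; returns the picture (420x560x3 uint8, red, green, blue); there is no depth.
- camera_info(name): a dict with "fx", "fy", "cx", "cy" (pixels), "extrinsics" (4x4, takes a point from world to camera coordinates). Camera axes: x right, y down, z forward; pixel columns grow to the right and rows downward; lengths in m; the calibration is good to about 2 mm. A picture is of the moment at which its call begins. camera_info takes no time and is no camera call.
- hand_in(): hands the job in, once; it reports no verdict.
Trained networks look in the newest picture that a camera, given by its name, has taken for a name from the list of things; names that differ only in an ending like _2 or _b are one class to them, and where a whole thing is asked for, a point or a joint stands for the part that bears it (a point fixed in the world has none). Each returns a list of dicts, best first, with "confidence" (0 to 1); they miss things now and then, are a little off and sometimes report something else, mostly with a low value. They report only what shows in the picture. A call takes as long as a camera call. They do not tell look-alikes from the thing itself.
- masks_of(query, camera): "mask" (420x560 bool, what is visible of it) and "extent" ([left, top, width, height] in pixels, round what is visible of it).
The state is a dict: "t": time; "joint_positions": joint angles; "joint_velocities": joint speeds; "joint_efforts": joint torques, N m; "tcp_pos": TCP position; "ee_rot": TCP orientation; "force": force on the tool from outside, world axes, zero at the start; "torque": the same for the moment, N m; "gripper_width": finger opening in m.
Only numpy, scipy, OpenCV 4.12 (cv2) and the standard library are available. Lean on these libraries where they do the work, as an engineer would, in place of code of your own. Each camera call takes 0.05 s, during which the arm holds its last target.

## Working session

There is one attempt and no reset: what is moved stays moved. The work goes in short steps, Python scripts to look and compute and a shell command to move; the robot and the scene stay as the last step left them, time stands still between calls to the robot, and variables do not carry over. Pictures are saved under pics/ and viewed, and the job is handed in when it is done.

```bash
ls; mkdir -p pics
python3 - <<'E'
from rig import *
import cv2,numpy as np
o=get_obs();print({k:np.round(v,3).tolist() for k,v in o.items()})
for c in("side","top"):
    i=get_image(c);cv2.imwrite(f"pics/{c}0.png",i[:,:,::-1]);ci=camera_info(c);print(c,ci["fx"],ci["cx"],ci["cy"],np.round(ci["extrinsics"],3).tolist())
E
```

```text
pics
{'t': 0.0, 'joint_positions': [1.213, 0.314, -0.048, 1.21, 0.0, 1.571], 'joint_velocities': [-0.001, -0.002, 0.0, 0.0, 0.001, 0.0], 'joint_efforts': [0.0, -53.959, 33.975, 0.019, 0.0, 0.0], 'tcp_pos': [0.21, 0.561, 0.224], 'ee_rot': [-3.14, -0.0, 2.784], 'force': [-0.042, 0.032, 0.536], 'torque': [-0.043, -0.042, -0.005], 'gripper_width': 0.085}
side 477.2094113079971 276.9142561729995 215.85353342832073 [[0.737, -0.676, 0.005, -0.383], [-0.484, -0.533, -0.694, 0.325], [0.472, 0.509, -0.72, 1.024], [0.0, 0.0, 0.0, 1.0]]
top 448.21755879771047 278.8267851614981 215.8119800496458 [[-0.005, -1.0, 0.014, 0.048], [-0.982, 0.002, -0.19, 0.567], [0.19, -0.015, -0.982, 1.172], [0.0, 0.0, 0.0, 1.0]]
```

View pics/side0.png

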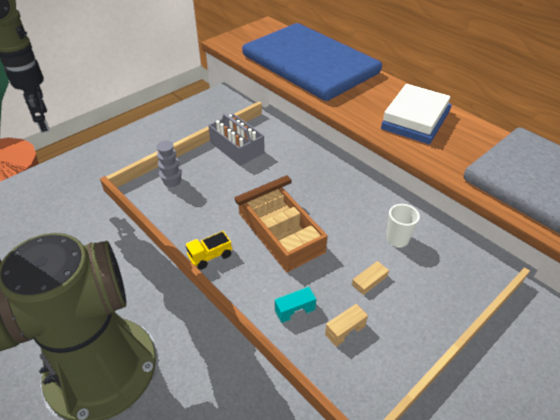

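View pics/top0.png

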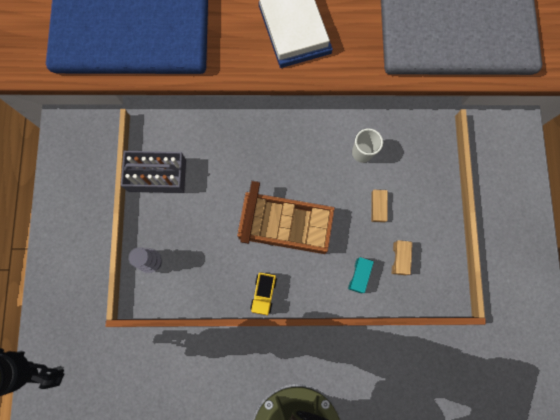

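The top picture shows the box at (290,222) with the batten at its left end (250,212). The wooden pieces are at (403,257) and (380,206), and the turquoise look-alike at (362,275). Next: enlarged crops and masks.

Run:
```python
from rig import *
import cv2,numpy as np
R={}
for c in("side","top"):
  for q in("arch","brick","batten","block_box","thick_board","thin_board"):
    for d in masks_of(q,c)[:3]:
        m=d["mask"];ys,xs=np.nonzero(m)
        print(c,q,round(d["confidence"],2),np.round(d["extent"]).tolist(),m.sum(),xs.mean().round(1),ys.mean().round(1))
        R.setdefault(f"{c}_{q}",[]).append(m)
np.savez("masks.npz",**{f"{k}_{i}":m for k,v in R.items() for i,m in enumerate(v)})
s=cv2.imread("pics/side0.png");t=cv2.imread("pics/top0.png")
a=cv2.resize(s[170:350,230:430],None,fx=4,fy=3.3,interpolation=cv2.INTER_CUBIC)
a=cv2.resize(s[170:350,230:430],(660,594),interpolation=cv2.INTER_CUBIC)
cv2.imwrite("pics/side_c.png",a)
cv2.imwrite("pics/top_c.png",cv2.resize(t[175:325,230:430],(800,600),interpolation=cv2.INTER_CUBIC))
```

```text
side arch 0.96 [325.0, 304.0, 43.0, 43.0] 951 344.7 323.4
side arch 0.67 [274.0, 288.0, 40.0, 39.0] 924 294.0 303.3
side brick 0.92 [350.0, 261.0, 40.0, 34.0] 678 369.2 277.3
side batten 0.62 [234.0, 174.0, 57.0, 30.0] 572 261.9 189.7
side batten 0.61 [259.0, 198.0, 29.0, 25.0] 261 273.0 210.6
side batten 0.43 [322.0, 305.0, 45.0, 42.0] 951 344.9 323.9
side block_box 0.56 [238.0, 186.0, 92.0, 88.0] 4032 284.9 229.3
side thick_board 0.76 [257.0, 202.0, 30.0, 22.0] 265 272.8 210.7
top arch 0.82 [390.0, 240.0, 24.0, 36.0] 643 401.3 257.9
top brick 0.89 [370.0, 186.0, 16.0, 35.0] 515 378.5 205.3
top batten 0.85 [241.0, 176.0, 18.0, 70.0] 604 249.5 211.5
top block_box 0.63 [239.0, 190.0, 97.0, 64.0] 2698 292.0 223.5
top thick_board 0.58 [258.0, 205.0, 22.0, 32.0] 578 271.0 219.6
top thin_board 0.6 [289.0, 210.0, 20.0, 36.0] 571 299.2 225.9
```

View pics/side_c.png

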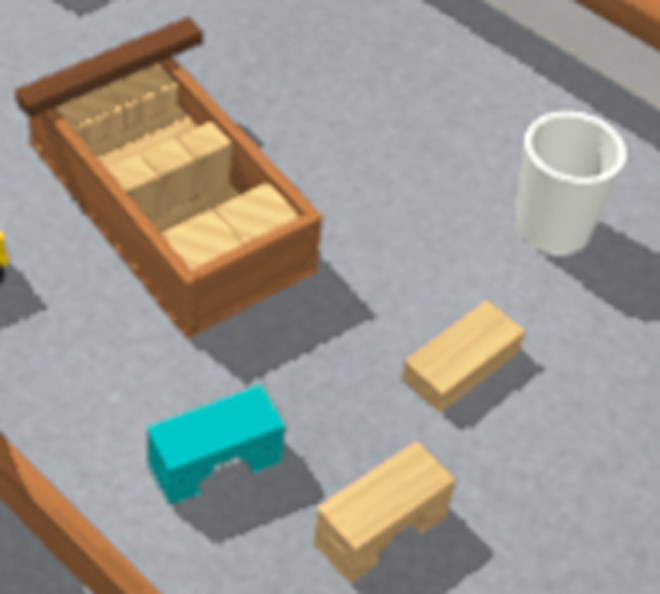

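View pics/top_c.png

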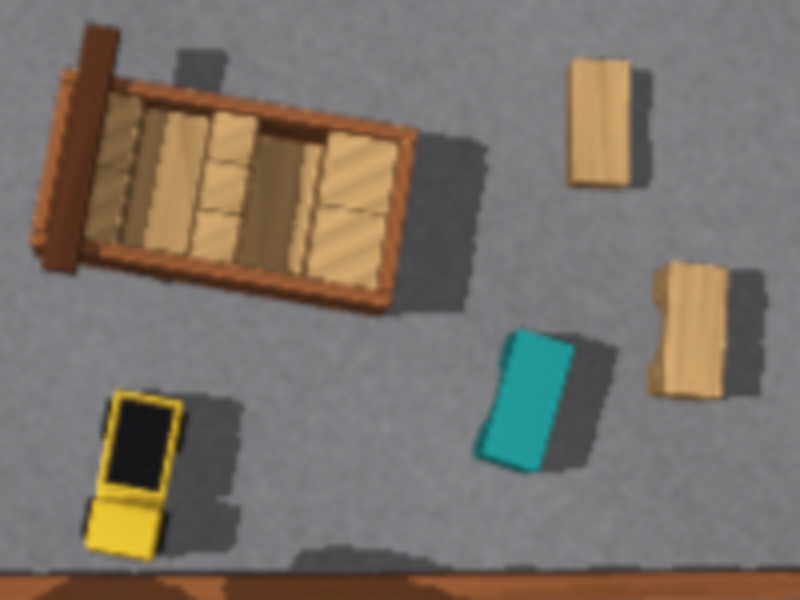

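Candidates for the arch are wood at top (403,257), side (346,323), and turquoise at top (362,275), side (295,303). The wooden one fits because the turquoise one is excluded by the task. The crop shows its opening and wood colour. The brick is at top (380,206). The left gap's floor is high and lit, so it holds the thick board and takes the brick. The right gap is deep and takes the arch. Now I'll fit the poses.

```bash
cat > fit.py <<'E'
import numpy as np,cv2
from scipy.optimize import minimize
from rig import camera_info
CI={c:camera_info(c) for c in("side","top")}
S=4
def proj(c,P):
    k=CI[c];E=k["extrinsics"];Q=P@E[:3,:3].T+E[:3,3]
    return np.c_[k["fx"]*Q[:,0]/Q[:,2]+k["cx"],k["fy"]*Q[:,1]/Q[:,2]+k["cy"]]
def place(P,x,y,a):
    c,s=np.cos(a),np.sin(a);return np.c_[x+c*P[:,0]-s*P[:,1],y+s*P[:,0]+c*P[:,1],P[:,2]]
def box(lx,ly,z0,z1,ox=0,oy=0):
    return np.array([[ox+i*lx/2,oy+j*ly/2,z] for i in(-1,1) for j in(-1,1) for z in(z0,z1)])
def render(c,parts,roi):
    x0,y0,x1,y1=roi;im=np.zeros(((y1-y0)*S,(x1-x0)*S),np.uint8)
    for P in parts:
        p=proj(c,P);h=cv2.convexHull(p.astype(np.float32))[:,0]
        q=((h-[x0-.5,y0-.5])*S-.5)
        cv2.fillConvexPoly(im,np.round(q*16).astype(np.int32),255,shift=4)
    return cv2.resize(im,(x1-x0,y1-y0),interpolation=cv2.INTER_AREA)/255.
def fit(shape,p0,masks,rois,step=(.01,.01,.08)):
    def f(p): return sum(np.abs(render(c,shape(p),rois[c])-masks[c][rois[c][1]:rois[c][3],rois[c][0]:rois[c][2]]).sum() for c in masks)
    best=None
    p=np.array(p0,float)
    for k in range(4):
        sx=np.vstack([p]+[p+np.eye(len(p))[i]*step[i]*(.5**k)*(-1)**k for i in range(len(p))])
        r=minimize(f,p,method="Nelder-Mead",options=dict(initial_simplex=sx,xatol=1e-5,fatol=1e-3,maxiter=600));p=r.x
    return p,r.fun
def ground(c,u,v,z):
    k=CI[c];E=k["extrinsics"];d=E[:3,:3].T@np.array([(u-k["cx"])/k["fx"],(v-k["cy"])/k["fy"],1]);o=-E[:3,:3].T@E[:3,3]
    return o+d*(z-o[2])/d[2]
def brick(p): return [place(box(.09,.04,0,.026),*p)]
def arch(p): return [place(B,*p) for B in(box(.09,.04,.028,.048),box(.025,.04,0,.048,-.0325),box(.025,.04,0,.048,.0325))]
def boxb(p): return [place(box(.124,.246,0,.068),*p[:3]),place(box(.170,.024,.068,.084),*p[3:])]
def satmask(img):
    h=cv2.cvtColor(np.ascontiguousarray(img),cv2.COLOR_RGB2HSV).astype(int)
    return ((h[...,1]>75)&(h[...,0]<28)).astype(float)
E
cat > m1.py <<'E'
from fit import *
im={c:cv2.imread(f"pics/{c}0.png")[:,:,::-1] for c in("side","top")}
M={c:satmask(im[c]) for c in im}
rois={"brick":{"side":(340,250,400,305),"top":(360,180,400,230)},"arch":{"side":(318,295,380,355),"top":(380,232,425,282)},
"box":{"side":(228,165,338,275),"top":(230,170,345,260)}}
for k in rois:
  for c in rois[k]:
    r=rois[k][c];print(k,c,M[c][r[1]:r[3],r[0]:r[2]].sum())
for n,sh,uv,z in(("brick",brick,(379,205.5),.026),("arch",arch,(402,257),.04)):
    g=ground("top",*uv,z)
    for cs in(("side","top"),("side",),("top",)):
        p,e=fit(sh,[g[0],g[1],0],{c:M[c] for c in cs},rois[n]);print(n,cs,p.round(4),round(e,1))
g=ground("top",290,222,.068);b=ground("top",250,211.5,.08)
for cs in(("side","top"),("side",),("top",)):
    p,e=fit(boxb,[g[0],g[1],-.12,b[0],b[1],-.15],{c:M[c] for c in cs},rois["box"],(.01,.01,.05)*2);print("box",cs,p.round(4),round(e,1))
    if len(cs)==2:
        for c in cs:
            o=np.ascontiguousarray(im[c][:,:,::-1]);r=rois["box"][c]
            o=cv2.resize(o[r[1]:r[3],r[0]:r[2]],None,fx=5,fy=5,interpolation=cv2.INTER_CUBIC)
            for lx,ly,z,q in((.124,.246,.068,p[:3]),(.104,.226,.068,p[:3]),(.17,.024,.084,p[3:])):
                B=np.array([[i*lx/2,j*ly/2,z] for i,j in((-1,-1),(1,-1),(1,1),(-1,1))])
                P=(proj(c,place(B,*q))-[r[0]-.5,r[1]-.5])*5
                cv2.polylines(o,[P.astype(int)],True,(0,255,0),1)
            for oy in(-.04,.04):
                B=np.array([[i*.052,oy+j*.025,.060] for i,j in((-1,-1),(1,-1),(1,1),(-1,1))])
                P=(proj(c,place(B,*p[:3]))-[r[0]-.5,r[1]-.5])*5
                cv2.polylines(o,[P.astype(int)],True,(255,0,0),1)
            cv2.imwrite(f"pics/fit_{c}.png",o)
E
python3 m1.py
```

```text
brick side 642.0
brick top 508.0
arch side 951.0
arch top 603.0
box side 4779.0
box top 4509.0
brick ('side', 'top') [ 0.6057 -0.2423 -0.0488] 100.7
brick ('side',) [ 0.6095 -0.2424 -0.0155] 65.9
brick ('top',) [ 0.6047 -0.2414 -0.0457] 25.2
arch ('side', 'top') [ 0.4564 -0.2943 -0.0968] 155.6
arch ('side',) [ 0.459  -0.2953 -0.081 ] 84.0
arch ('top',) [ 0.4551 -0.2931 -0.0942] 38.4
box ('side', 'top') [ 0.5524  0.0262 -0.1725  0.5751  0.1201 -0.1357] 409.9
box ('side',) [ 0.5547  0.0249 -0.1834  0.5762  0.1175 -0.1504] 197.2
box ('top',) [ 0.551   0.0271 -0.1765  0.5754  0.1231 -0.159 ] 106.1
```

View pics/fit_side.png

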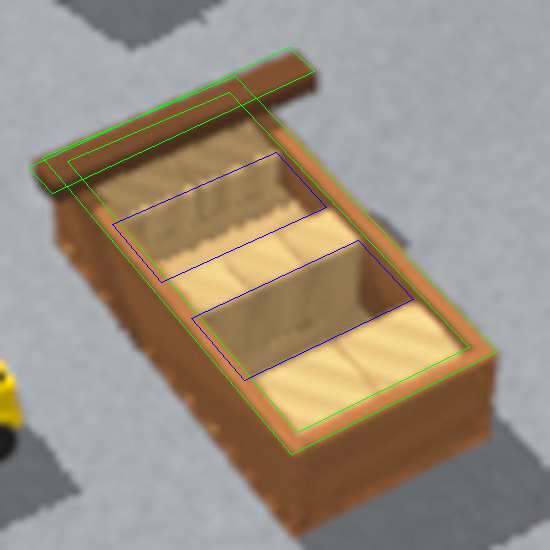

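View pics/fit_top.png

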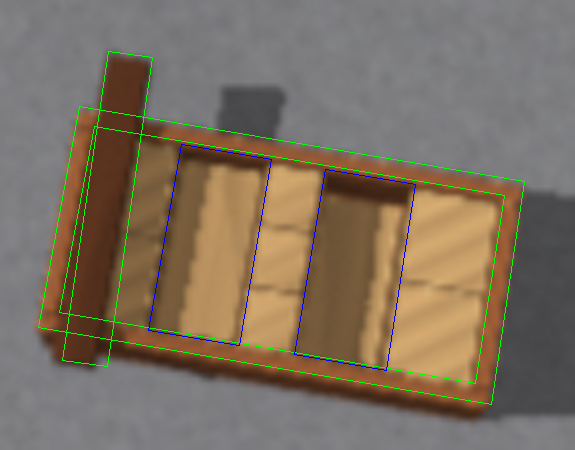

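```bash
cat > go.py <<'E'
# usage: python3 go.py x y z yaw [x y z yaw]  -> shift/turn in the tool axes now (commanded approx = measured)
import sys,numpy as np
from scipy.spatial.transform import Rotation as R
from rig import get_obs
o=get_obs();p=np.array(o["tcp_pos"]);r=R.from_euler("xyz",o["ee_rot"])
print("t",round(o["t"],2),"tcp",p.round(4),"rpy",np.round(o["ee_rot"],3),"w",round(float(o["gripper_width"]),4),"j",np.round(o["joint_positions"],2),"F",np.round(o["force"],1))
v=list(map(float,sys.argv[1:]))
for i in range(0,len(v),4):
    d=r.inv().apply(np.array(v[i:i+3])-p)*1000;t=(r.inv()*R.from_euler("xyz",[np.pi,0,v[i+3]])).as_rotvec()
    print(d.round(1).tolist(),t.round(3).tolist())
E
python3 go.py .48 .15 .2 2.964
```

```text
t 0.7 tcp [0.2101 0.562  0.2244] rpy [-3.142  0.     2.784] w 0.0856 j [ 1.21  0.31 -0.05  1.21 -0.    1.57] F [-0.2 -0.4 -0.6]
[-397.1, -291.4, 24.4] [-0.0, 0.0, -0.18]
```

```bash
python3 -m crank '[[[-397,-291,24],[0,0,-0.18]],[[-397,-291,24],[0,0,-0.18]],[[-397,-291,24],[0,0,-0.18]],[[-397,-291,24],[0,0,-0.18]],[[-397,-291,24],[0,0,-0.18]],[[-397,-291,24],[0,0,-0.18]],[[-397,-291,24],[0,0,-0.18]],[[-397,-291,24],[0,0,-0.18]]]' 1 40; python3 go.py .457 -.294 .12 3.048  .457 -.294 .07 3.048
```

```text
t: 1.7
tcp_pos: [0.4812, 0.1484, 0.2006]
ee_rot: [3.141, 0.001, 2.963]
force: [0.7, -0.2, 0.3]
gripper_width: 0.0855
t 1.7 tcp [0.4812 0.1484 0.2006] rpy [3.141e+00 1.000e-03 2.963e+00] w 0.0855 j [ 0.3   0.14 -0.32  1.11  0.    0.48] F [ 0.7 -0.2  0.3]
[-54.7, -439.7, 80.5] [0.0, 0.001, -0.085]
[-54.7, -439.7, 130.5] [0.0, 0.001, -0.085]
```

```bash
python3 -m crank '[[[-55,-440,40],[0,0,-0.085]],[[-55,-440,40],[0,0,-0.085]],[[-55,-440,40],[0,0,-0.085]],[[-55,-440,40],[0,0,-0.085]],[[-55,-440,40],[0,0,-0.085]],[[-55,-440,40],[0,0,-0.085]],[[-55,-440,80],[0,0,-0.085]],[[-55,-440,110],[0,0,-0.085]]]' 0.8 40
python3 - <<'E'
from rig import *
import cv2,numpy as np
for c,r in(("side",(250,170,450,350)),("top",(300,170,470,300))):
    i=get_image(c);i=i[r[1]:r[3],r[0]:r[2],::-1];cv2.imwrite(f"pics/{c}1.png",cv2.resize(i,None,fx=3.3,fy=3.3,interpolation=cv2.INTER_CUBIC))
E
python3 go.py .457 -.294 .056 3.048
```

```text
t: 2.7
tcp_pos: [0.4571, -0.2962, 0.0905]
ee_rot: [-3.139, 0.003, 3.045]
force: [0.4, 0.6, 0.1]
gripper_width: 0.0684
t 2.8 tcp [ 0.4531 -0.2926  0.0863] rpy [ 3.139 -0.006  3.046] w 0.0681 j [-0.57  0.3  -0.39  0.88 -0.   -0.48] F [ 0.7  0.7 -0.3]
[-4.2, -1.1, 30.3] [0.003, -0.006, -0.002]
```

View pics/side1.png

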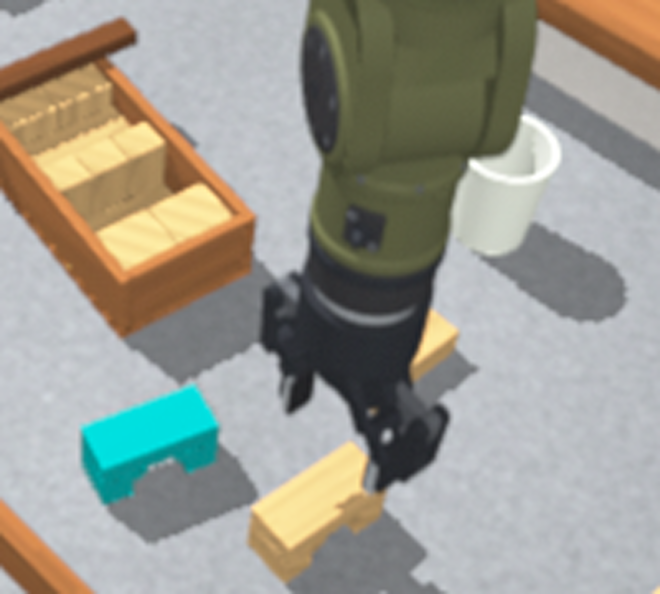

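View pics/top1.png

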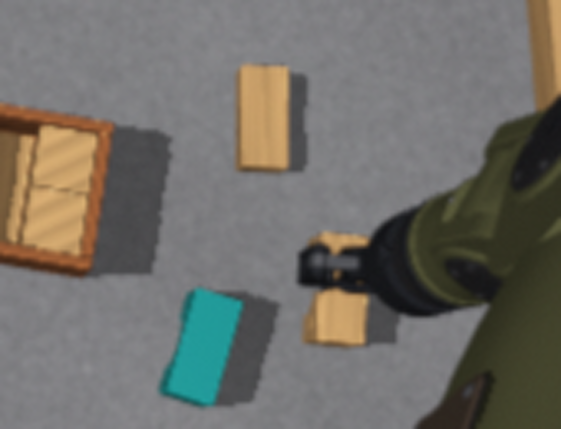

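```bash
python3 -m crank '[[[0,0,18],[0,0,0]],[[0,0,35],[0,0,0]],[[0,0,35],[0,0,0]],[[0,0,35],[0,0,0]],[[0,0,35],[0,0,0]],[[0,0,35],[0,0,0]],[[0,0,35],[0,0,0]],[[0,0,35],[0,0,0]]]' 0.8 40; python3 go.py .457 -.294 .056 3.048
python3 - <<'E'
from rig import *
import cv2,numpy as np
for c,r in(("side",(290,250,420,360)),):
    i=get_image(c);i=i[r[1]:r[3],r[0]:r[2],::-1];cv2.imwrite(f"pics/{c}2.png",cv2.resize(i,None,fx=5,fy=5,interpolation=cv2.INTER_CUBIC))
E
```

```text
t: 3.8
tcp_pos: [0.4564, -0.2924, 0.0555]
ee_rot: [-3.142, 0.0, 3.049]
force: [-1.3, 0.0, 0.1]
gripper_width: 0.0682
t 3.8 tcp [ 0.4564 -0.2924  0.0555] rpy [-3.142  0.     3.049] w 0.0682 j [-0.57  0.33 -0.43  0.81 -0.   -0.48] F [-1.3  0.   0.1]
[-0.8, -1.5, -0.5] [-0.0, 0.0, 0.001]
```

View pics/side2.png

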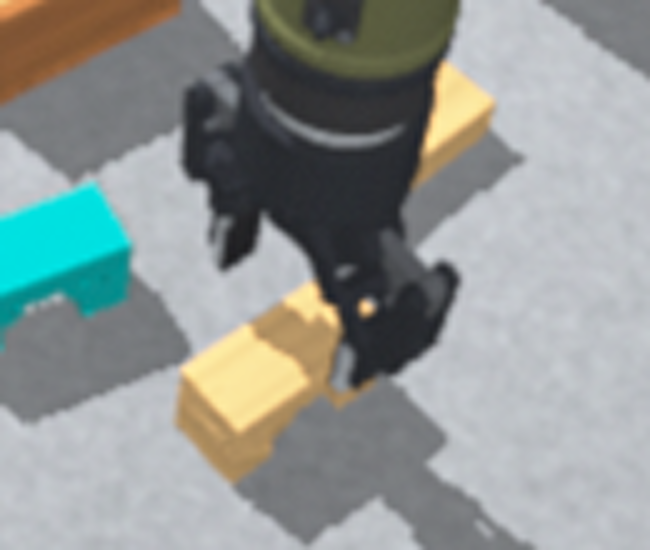

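Run:
```python
from fit import *
a=-.094
for z in(.036,.045,.055):
    P=np.array([[0,.036,z],[0,-.036,z]])
    print(z,((proj("side",place(P,.4564,-.2924,a))-[290,250])*5).round(0).tolist())
P=np.array([[0,0,.048],[.045,.02,.048],[.045,-.02,.048],[-.045,-.02,.048],[-.045,.02,.048]])
print(((proj("side",place(P,.457,-.2942,a))-[290,250])*5).round(0).tolist())
```

```text
0.036 [[220.0, 301.0], [330.0, 414.0]]
0.045 [[222.0, 290.0], [333.0, 403.0]]
0.055 [[224.0, 278.0], [336.0, 391.0]]
[[281.0, 344.0], [324.0, 262.0], [386.0, 322.0], [236.0, 431.0], [175.0, 366.0]]
```

```bash
python3 -m crank '[[[0,0,0],[0,0,0]],[[0,0,0],[0,0,0]],[[0,0,0],[0,0,0]],[[0,0,0],[0,0,0]],[[0,0,0],[0,0,0]],[[0,0,0],[0,0,0]],[[0,0,0],[0,0,0]],[[0,0,0],[0,0,0]]]' 0 40
python3 - <<'E'
from rig import *
import cv2,numpy as np
for c,r in(("side",(290,250,420,360)),("top",(350,200,450,300))):
    i=get_image(c);i=i[r[1]:r[3],r[0]:r[2],::-1];cv2.imwrite(f"pics/{c}3.png",cv2.resize(i,None,fx=5,fy=5,interpolation=cv2.INTER_CUBIC))
E
```

```text
t: 4.85
tcp_pos: [0.4564, -0.2924, 0.0554]
ee_rot: [-3.142, 0.0, 3.049]
force: [-0.2, 0.6, 0.2]
gripper_width: 0.0002
```

View pics/side3.png

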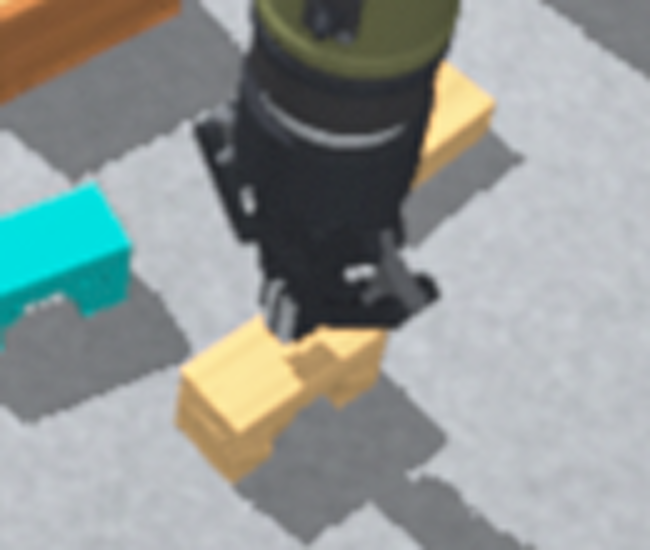

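View pics/top3.png

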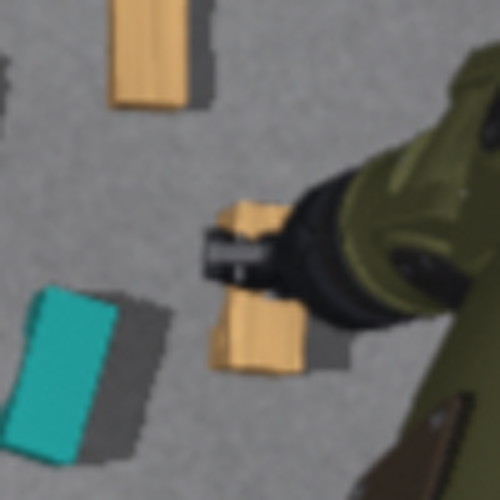

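```bash
python3 -m crank '[[[0,0,0],[0,0,0]],[[0,0,0],[0,0,0]],[[0,0,0],[0,0,0]],[[0,0,0],[0,0,0]],[[0,0,6],[0,0,0]],[[0,0,12],[0,0,0]],[[0,0,18],[0,0,0]],[[0,0,18],[0,0,0]]]' 0.8 40
python3 - <<'E'
from rig import *
import cv2,numpy as np
for c,r in(("side",(290,250,420,360)),):
    i=get_image(c);i=i[r[1]:r[3],r[0]:r[2],::-1];cv2.imwrite(f"pics/{c}4.png",cv2.resize(i,None,fx=5,fy=5,interpolation=cv2.INTER_CUBIC))
E
```

```text
t: 5.95
tcp_pos: [0.4558, -0.292, 0.0366]
ee_rot: [3.141, -0.001, 3.049]
force: [-0.5, 0.1, -1.2]
gripper_width: 0.0686
```

View pics/side4.png

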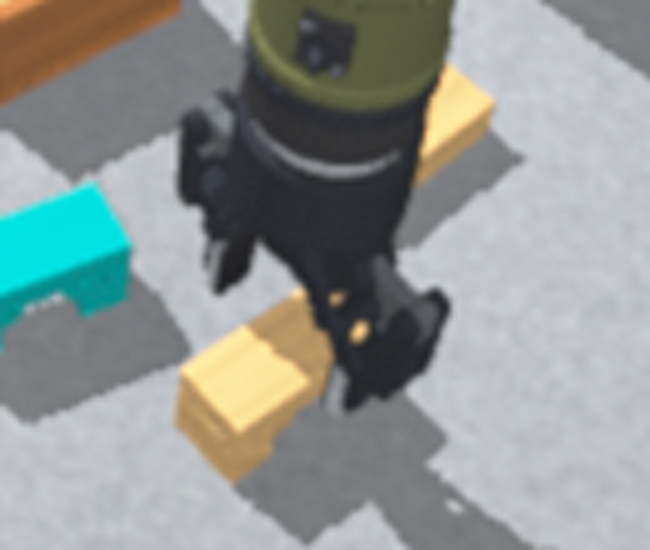

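```bash
python3 -m crank '[[[0,0,0],[0,0,0]],[[0,0,0],[0,0,0]],[[0,0,0],[0,0,0]],[[0,0,0],[0,0,0]],[[0,0,0],[0,0,0]],[[0,0,0],[0,0,0]],[[0,0,0],[0,0,0]],[[0,0,-10],[0,0,0]]]' 0 40
python3 - <<'E'
from rig import *
import cv2,numpy as np
for c,r in(("side",(290,250,420,360)),):
    i=get_image(c);i=i[r[1]:r[3],r[0]:r[2],::-1];cv2.imwrite(f"pics/{c}5.png",cv2.resize(i,None,fx=5,fy=5,interpolation=cv2.INTER_CUBIC))
E
```

```text
t: 7.0
tcp_pos: [0.4557, -0.2918, 0.047]
ee_rot: [3.141, -0.001, 3.049]
force: [0.1, -0.4, -0.8]
gripper_width: 0.0374
```

View pics/side5.png

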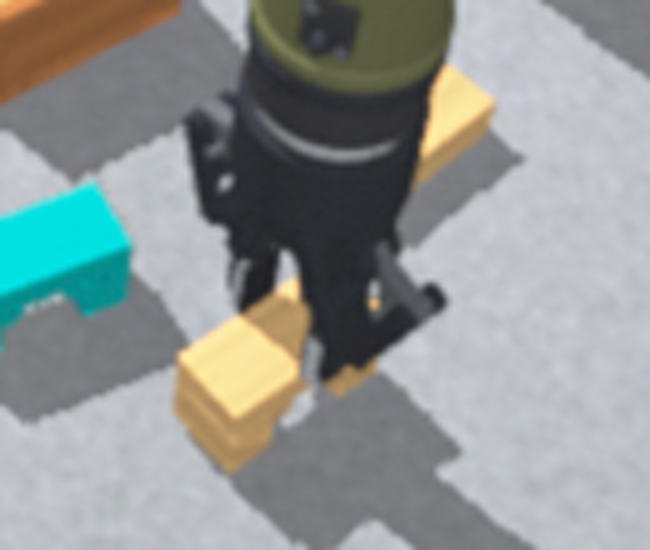

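```bash
python3 go.py .457 -.294 .135 3.048 .545 -.0134 .135 2.964
```

```text
t 7.05 tcp [ 0.4566 -0.2924  0.0486] rpy [3.142 0.    3.049] w 0.0376 j [-0.57  0.34 -0.44  0.79  0.   -0.48] F [ 0.3  0.4 -0.2]
[-0.6, -1.5, -86.4] [0.0, 0.0, 0.001]
[-62.2, 286.0, -86.4] [0.0, 0.0, 0.085]
```

```bash
python3 -m crank '[[[0,0,-45],[0,0,0]],[[0,0,-86],[0,0,0]],[[-13,60,-86],[0,0,0.02]],[[-26,120,-86],[0,0,0.04]],[[-39,180,-86],[0,0,0.06]],[[-52,240,-86],[0,0,0.085]],[[-62,286,-86],[0,0,0.085]],[[-62,286,-86],[0,0,0.085]]]' 0 60
python3 - <<'E'
from rig import *
import cv2,numpy as np
for c,r in(("side",(220,140,380,290)),("top",(230,160,380,280))):
    i=get_image(c);i=i[r[1]:r[3],r[0]:r[2],::-1];cv2.imwrite(f"pics/{c}6.png",cv2.resize(i,None,fx=4,fy=4,interpolation=cv2.INTER_CUBIC))
E
python3 go.py .545 -.0134 .085 2.964
```

```text
t: 8.05
tcp_pos: [0.5454, -0.0102, 0.1335]
ee_rot: [3.141, 0.0, 2.969]
force: [-0.3, -0.1, -0.7]
gripper_width: 0.0372
t 8.15 tcp [ 0.5444 -0.013   0.1333] rpy [-3.141 -0.     2.965] w 0.0366 j [-0.02  0.27 -0.33  0.98 -0.    0.15] F [-1.2 -0.6 -0.9]
[-0.7, -0.2, 48.3] [-0.0, -0.0, 0.001]
```

View pics/side6.png

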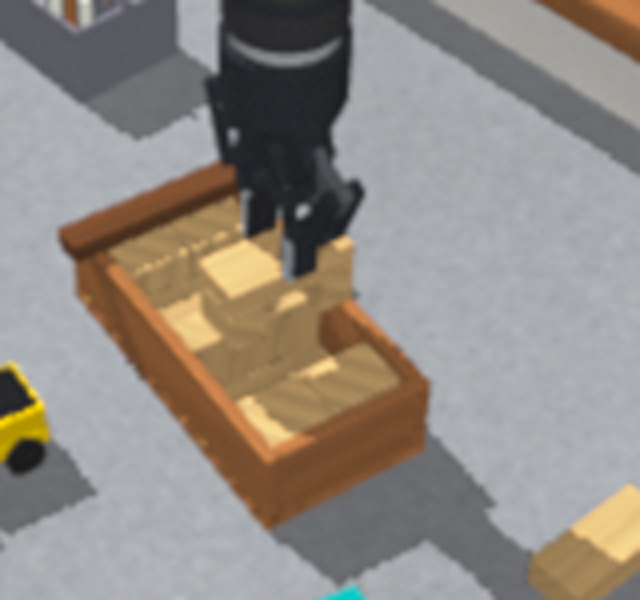

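View pics/top6.png

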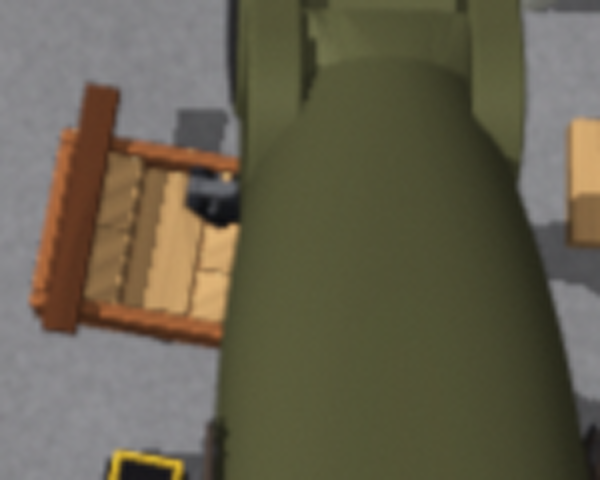

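```bash
cat > ov.py <<'E'
from fit import *
import sys
# file roi x0 y0 scale cam, draws boxes
def draw(fn,out,cam,x0,y0,s,items):
    o=cv2.imread(fn)
    for lx,ly,z0,z1,p,col in items:
        for z in(z0,z1):
            B=np.array([[i*lx/2,j*ly/2,z] for i,j in((-1,-1),(1,-1),(1,1),(-1,1))])
            cv2.polylines(o,[((proj(cam,place(B,*p))-[x0-.5,y0-.5])*s).round().astype(int)],True,col,1)
    cv2.imwrite(out,o)
E
python3 - <<'E'
from ov import *
draw("pics/side6.png","pics/side6o.png","side",220,140,4,[(.09,.04,.096,.144,(.5454,-.0134,-.177),(0,255,0)),(.104,.05,.0679,.068,(.546,-.0134,-.178),(255,0,0)),(.124,.246,.0679,.068,(.553,.026,-.178),(255,0,255))])
E
```

```text
(no output)
```

View pics/side6o.png

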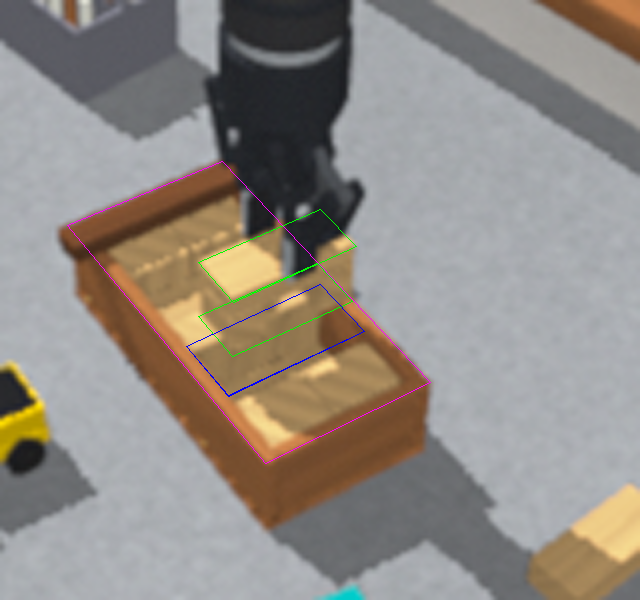

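```bash
python3 -m crank '[[[0,0,12],[0,0,0]],[[0,0,24],[0,0,0]],[[0,0,36],[0,0,0]],[[0,0,48],[0,0,0]],[[0,0,58],[0,0,0]],[[0,0,66],[0,0,0]],[[0,0,71],[0,0,0]],[[0,0,71],[0,0,0]]]' 0 60
python3 - <<'E'
from rig import *
import cv2,numpy as np
for c,r in(("side",(220,140,380,290)),):
    i=get_image(c);i=i[r[1]:r[3],r[0]:r[2],::-1];cv2.imwrite(f"pics/{c}7.png",cv2.resize(i,None,fx=4,fy=4,interpolation=cv2.INTER_CUBIC))
E
python3 go.py .545 -.0134 .085 2.964
```

```text
t: 9.15
tcp_pos: [0.5444, -0.0133, 0.0621]
ee_rot: [-3.142, -0.001, 2.964]
force: [0.0, 0.5, -0.2]
gripper_width: 0.0366
t 9.2 tcp [ 0.5447 -0.0133  0.0625] rpy [3.142 0.    2.964] w 0.0368 j [-0.02  0.33 -0.41  0.82  0.    0.15] F [-1.4  0.2 -0.3]
[-0.3, -0.0, -22.5] [0.0, 0.0, -0.0]
```

View pics/side7.png

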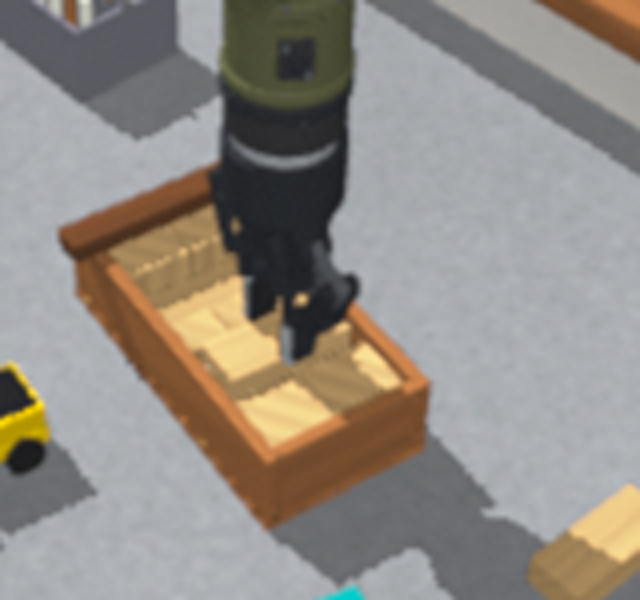

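```bash
python3 -m crank '[[[0,0,2],[0,0,0]],[[0,0,2],[0,0,0]],[[0,0,2],[0,0,0]],[[0,0,2],[0,0,0]],[[0,0,2],[0,0,0]],[[0,0,-20],[0,0,0]],[[0,0,-60],[0,0,0]],[[0,0,-60],[0,0,0]]]' 0.8 40
python3 - <<'E'
from rig import *
import cv2,numpy as np
for c,r in(("side",(220,140,380,290)),):
    i=get_image(c);i=i[r[1]:r[3],r[0]:r[2],::-1];cv2.imwrite(f"pics/{c}8.png",cv2.resize(i,None,fx=4,fy=4,interpolation=cv2.INTER_CUBIC))
E
python3 go.py .545 -.0134 .085 2.964
```

```text
t: 10.2
tcp_pos: [0.5472, -0.0134, 0.1256]
ee_rot: [3.141, 0.006, 2.964]
force: [1.4, 0.2, 1.0]
gripper_width: 0.0687
t 10.25 tcp [ 0.546  -0.0134  0.1238] rpy [3.141e+00 3.000e-03 2.964e+00] w 0.0683 j [-0.02  0.27 -0.34  0.96  0.    0.15] F [-0.  -1.  -0.7]
[1.1, -0.2, 38.8] [0.0, 0.003, -0.0]
```

View pics/side8.png

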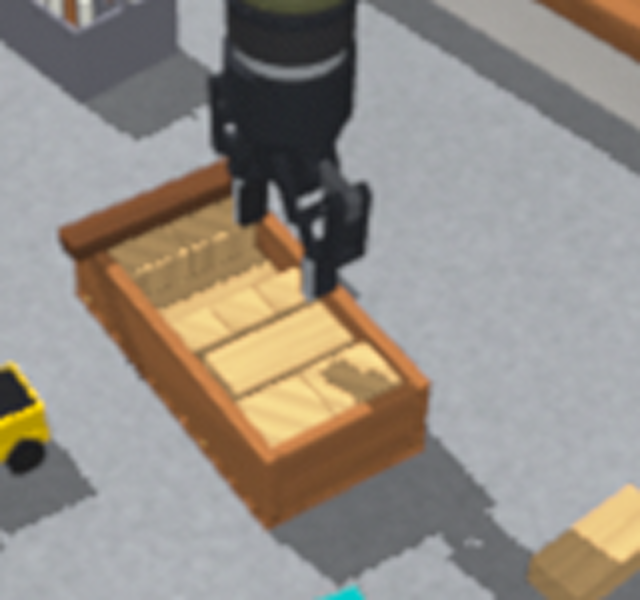

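```bash
python3 go.py .607 -.242 .117 3.097 .607 -.242 .06 3.097 .607 -.242 .017 3.097
```

```text
t 10.25 tcp [ 0.546  -0.0134  0.1238] rpy [3.141e+00 3.000e-03 2.964e+00] w 0.0683 j [-0.02  0.27 -0.34  0.96  0.    0.15] F [-0.  -1.  -0.7]
[-100.4, -214.2, 7.1] [0.0, 0.003, -0.133]
[-100.3, -214.3, 64.1] [0.0, 0.003, -0.133]
[-100.1, -214.3, 107.1] [0.0, 0.003, -0.133]
```

```bash
python3 -m crank '[[[-25,-54,6],[0,0,-0.133]],[[-50,-107,6],[0,0,-0.133]],[[-75,-160,6],[0,0,-0.133]],[[-100,-214,6],[0,0,-0.133]],[[-100,-214,35],[0,0,-0.133]],[[-100,-214,64],[0,0,-0.133]],[[-100,-214,70],[0,0,-0.133]],[[-100,-214,70],[0,0,-0.133]]]' 0.8 40
python3 - <<'E'
from rig import *
import cv2,numpy as np
for c,r in(("side",(300,200,440,310)),("top",(320,150,440,260))):
    i=get_image(c);i=i[r[1]:r[3],r[0]:r[2],::-1];cv2.imwrite(f"pics/{c}9.png",cv2.resize(i,None,fx=5,fy=5,interpolation=cv2.INTER_CUBIC))
from ov import *
draw("pics/side9.png","pics/side9.png","side",300,200,5,[(.09,.04,0,.026,(.607,-.2419,-.045),(0,255,0))])
draw("pics/top9.png","pics/top9.png","top",320,150,5,[(.09,.04,0,.026,(.607,-.2419,-.045),(0,255,0))])
E
python3 go.py .607 -.242 .017 3.097
```

```text
t: 11.25
tcp_pos: [0.6047, -0.2413, 0.0518]
ee_rot: [3.141, -0.001, 3.097]
force: [-0.5, 0.6, 0.9]
gripper_width: 0.0682
t 11.35 tcp [ 0.6059 -0.2417  0.0534] rpy [-3.141e+00  1.000e-03  3.097e+00] w 0.0682 j [-0.38  0.52 -0.15  0.9  -0.   -0.34] F [-0.3  0.4 -0.6]
[-1.0, -0.2, 36.4] [-0.0, 0.001, 0.0]
```

View pics/side9.png

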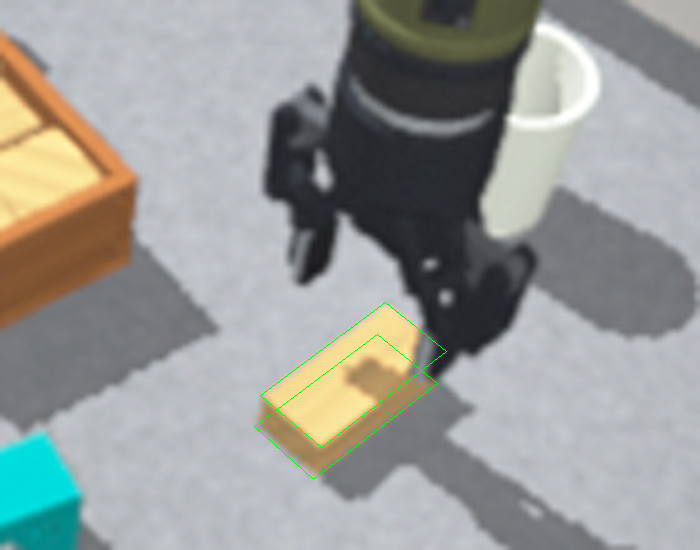

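View pics/top9.png

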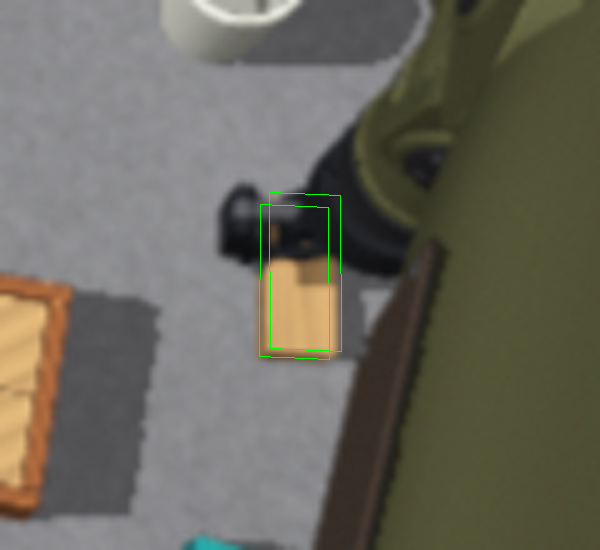

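```bash
python3 -m crank '[[[0,0,12],[0,0,0]],[[0,0,24],[0,0,0]],[[0,0,33],[0,0,0]],[[0,0,36],[0,0,0]],[[0,0,36],[0,0,0]],[[0,0,36],[0,0,0]],[[0,0,36],[0,0,0]],[[0,0,36],[0,0,0]]]' 0.8 60; python3 -m crank '[[[0,0,0],[0,0,0]],[[0,0,0],[0,0,0]],[[0,0,0],[0,0,0]],[[0,0,0],[0,0,0]],[[0,0,0],[0,0,0]],[[0,0,0],[0,0,0]],[[0,0,0],[0,0,0]],[[0,0,-10],[0,0,0]]]' 0 60
python3 - <<'E'
from rig import *
import cv2,numpy as np
for c,r in(("side",(300,200,440,310)),):
    i=get_image(c);i=i[r[1]:r[3],r[0]:r[2],::-1];cv2.imwrite(f"pics/{c}10.png",cv2.resize(i,None,fx=5,fy=5,interpolation=cv2.INTER_CUBIC))
E
python3 go.py .607 -.242 .14 3.097
```

```text
t: 12.35
tcp_pos: [0.6054, -0.2418, 0.0167]
ee_rot: [-3.141, 0.0, 3.097]
force: [-0.2, 0.5, 0.3]
gripper_width: 0.0684
t: 13.35
tcp_pos: [0.6044, -0.2414, 0.026]
ee_rot: [3.141, -0.002, 3.097]
force: [0.1, -0.2, -1.3]
gripper_width: 0.0346
t 13.4 tcp [ 0.6057 -0.2419  0.028 ] rpy [-3.141e+00  1.000e-03  3.097e+00] w 0.0348 j [-0.38  0.54 -0.17  0.85  0.   -0.34] F [0.4 0.6 1.2]
[-1.4, -0.1, -112.0] [-0.0, 0.001, -0.0]
```

View pics/side10.png

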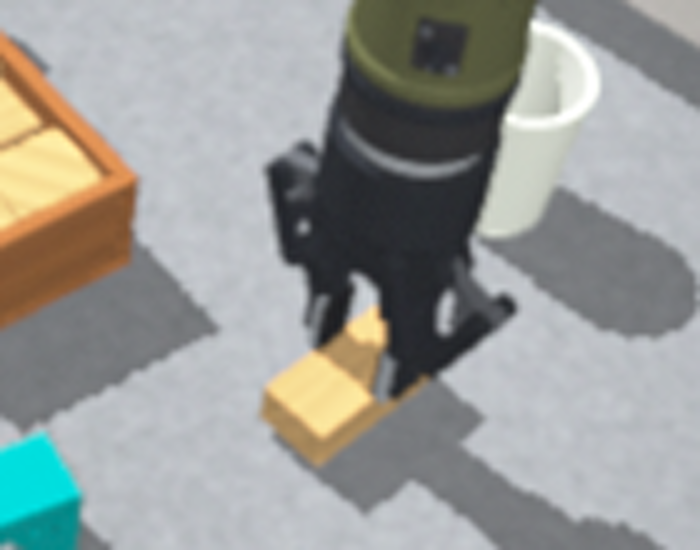

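```bash
python3 go.py .5587 .065 .125 2.964
```

```text
t 13.4 tcp [ 0.6057 -0.2419  0.028 ] rpy [-3.141e+00  1.000e-03  3.097e+00] w 0.0348 j [-0.38  0.54 -0.17  0.85  0.   -0.34] F [0.4 0.6 1.2]
[60.6, 304.4, -97.2] [-0.0, 0.001, 0.133]
```

```bash
python3 -m crank '[[[0,0,-50],[0,0,0]],[[0,0,-97],[0,0,0]],[[12,61,-97],[0,0,0.03]],[[24,122,-97],[0,0,0.06]],[[36,183,-97],[0,0,0.09]],[[48,244,-97],[0,0,0.12]],[[60,304,-97],[0,0,0.133]],[[60,304,-97],[0,0,0.133]]]' 0 60
python3 - <<'E'
from rig import *
import cv2,numpy as np
i=get_image("side")
from ov import *
i=get_image("side")
o=get_obs();x,y,z=o["tcp_pos"];print(x,y,z)
r=(220,120,380,270)
j=i[r[1]:r[3],r[0]:r[2],::-1];cv2.imwrite("pics/side11.png",cv2.resize(j,None,fx=4,fy=4,interpolation=cv2.INTER_CUBIC))
draw("pics/side11.png","pics/side11.png","side",220,120,4,[(.09,.04,z+.0095-.026,z+.0095,(x+.0013,y,-.177),(0,255,0)),(.104,.05,.0679,.068,(.560,.0654,-.178),(255,0,0))])
E
python3 go.py .5587 .065 .125 2.964
```

```text
t: 14.4
tcp_pos: [0.5582, 0.0687, 0.1238]
ee_rot: [3.14, 0.0, 2.97]
force: [0.2, -0.2, -1.5]
gripper_width: 0.0346
0.5589703721848358 0.06520874922901175 0.12375906939447637
t 14.5 tcp [0.559  0.0652 0.1238] rpy [-3.141e+00  1.000e-03  2.966e+00] w 0.0351 j [ 0.12  0.3  -0.3   0.97 -0.    0.29] F [ 0.3 -0.5 -1.3]
[0.2, -0.3, -1.2] [-0.0, 0.001, 0.002]
```

View pics/side11.png

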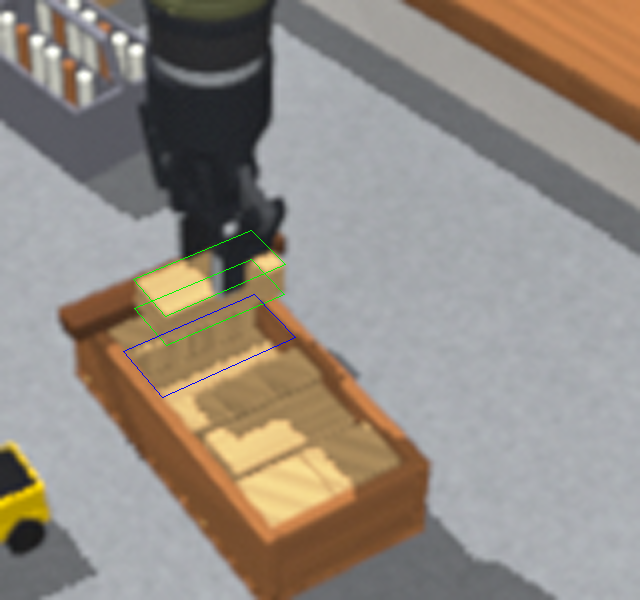

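```bash
python3 -m crank '[[[0,0,12],[0,0,0]],[[0,0,24],[0,0,0]],[[0,0,36],[0,0,0]],[[0,0,46],[0,0,0]],[[0,0,54],[0,0,0]],[[0,0,59],[0,0,0]],[[0,0,62],[0,0,0]],[[0,0,62],[0,0,0]]]' 0 60
python3 - <<'E'
from rig import *
import cv2
r=(220,120,380,270)
j=get_image("side")[r[1]:r[3],r[0]:r[2],::-1];cv2.imwrite("pics/side12.png",cv2.resize(j,None,fx=4,fy=4,interpolation=cv2.INTER_CUBIC))
E
```

```text
t: 15.5
tcp_pos: [0.5589, 0.0648, 0.0614]
ee_rot: [3.142, 0.0, 2.964]
force: [-1.1, -0.7, 0.1]
gripper_width: 0.0348
```

View pics/side12.png

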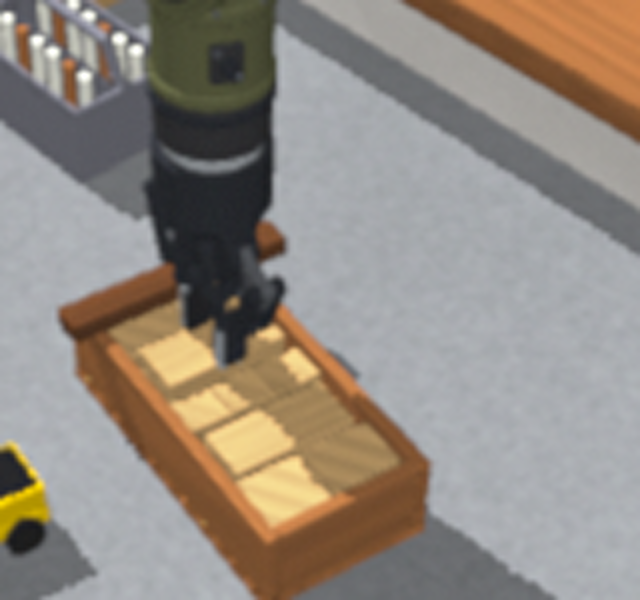

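The brick is in the gap with no contact force. I'll open only to 48 mm, because the batten is next to the left finger, then rise.

```bash
python3 -m crank '[[[0,0,0],[0,0,0]],[[0,0,0],[0,0,0]],[[0,0,0],[0,0,0]],[[0,0,0],[0,0,0]],[[0,0,-10],[0,0,0]],[[0,0,-40],[0,0,0]],[[0,0,-80],[0,0,0]],[[0,0,-110],[0,0,0]]]' 0.56 40;  python3 -m crank '[[[0,0,0],[0,0,0]],[[60,0,0],[0,0,0]],[[100,0,0],[0,0,0]],[[100,0,0],[0,0,0]],[[100,0,0],[0,0,0]],[[100,0,0],[0,0,0]],[[100,0,0],[0,0,0]],[[100,0,0],[0,0,0]]]' 0.56 40
python3 - <<'E'
from rig import *
import cv2
for c,r in(("side",(220,150,370,280)),("top",(225,170,345,270))):
    i=get_image(c);cv2.imwrite(f"pics/{c}13f.png",i[:,:,::-1]);cv2.imwrite(f"pics/{c}13.png",cv2.resize(i[r[1]:r[3],r[0]:r[2],::-1],None,fx=4.6,fy=4.6,interpolation=cv2.INTER_CUBIC))
E
```

```text
t: 16.55
tcp_pos: [0.5594, 0.0648, 0.1739]
ee_rot: [3.141, 0.002, 2.964]
force: [1.3, -0.2, 0.4]
gripper_width: 0.0473
t: 17.55
tcp_pos: [0.4608, 0.0823, 0.1712]
ee_rot: [-3.141, -0.0, 2.963]
force: [0.4, -0.1, 0.8]
gripper_width: 0.0479
```

View pics/side13.png

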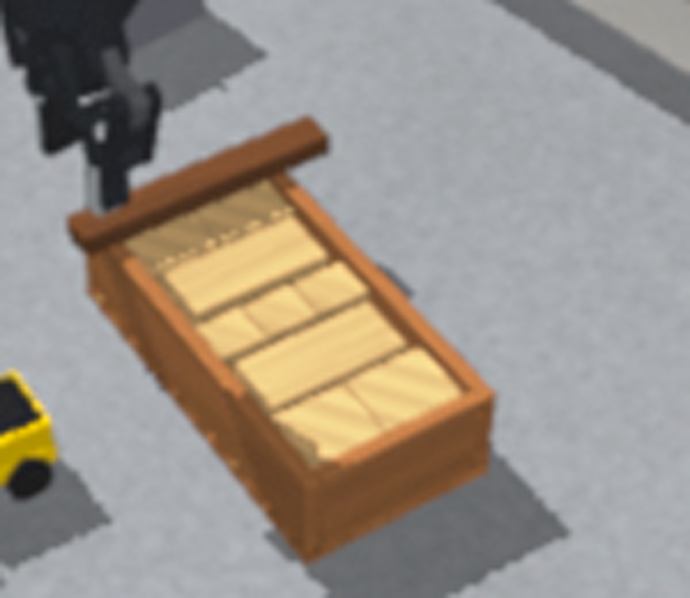

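View pics/top13.png

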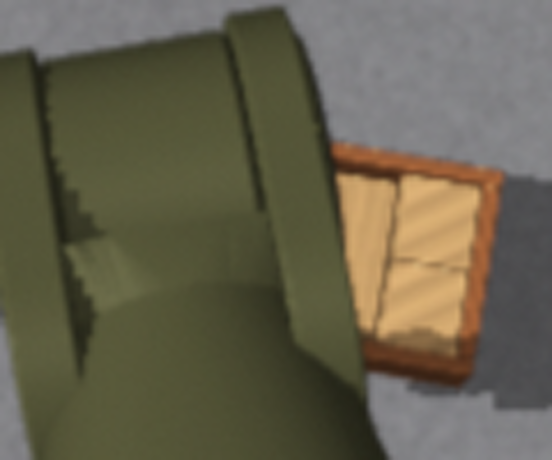

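```bash
python3 - <<'E'
from ov import *
I=cv2.imread("pics/side13f.png")[:,:,::-1]
cv2.imwrite("pics/s.png",cv2.resize(cv2.imread("pics/side13f.png")[150:280,220:370],None,fx=4.6,fy=4.6,interpolation=cv2.INTER_CUBIC))
b=(.553,.026,-.178)
def at(y,x=0): 
    P=place(np.array([[x,y,0]]),*b)[0]; return(P[0],P[1],-.178)
draw("pics/s.png","pics/side13o.png","side",220,150,4.6,[(.09,.04,.0639,.064,at(-.04),(0,255,0)),(.09,.04,.0639,.064,at(.04),(0,255,0)),(.124,.246,.0679,.068,b,(255,0,255)),(.17,.024,.0839,.084,(.5758,.1203,-.165),(255,0,0))])
print(at(.097,.0057),at(-.1027,.0057))
E
python3 go.py .5758 .1203 .14 2.964 .5758 .1203 .075 2.964
```

```text
(np.float64(0.5757849071102766), np.float64(0.12045812833195495), -0.178) (np.float64(0.5404257197104622), np.float64(-0.07608656853474965), -0.178)
t 17.65 tcp [0.4606 0.0823 0.1713] rpy [-3.141 -0.     2.964] w 0.048 j [ 0.18  0.1  -0.44  1.03 -0.    0.35] F [ 0.5  1.  -0.3]
[-106.6, 57.8, 31.2] [-0.0, -0.0, -0.0]
[-106.6, 57.8, 96.2] [-0.0, -0.0, -0.0]
```

View pics/side13o.png

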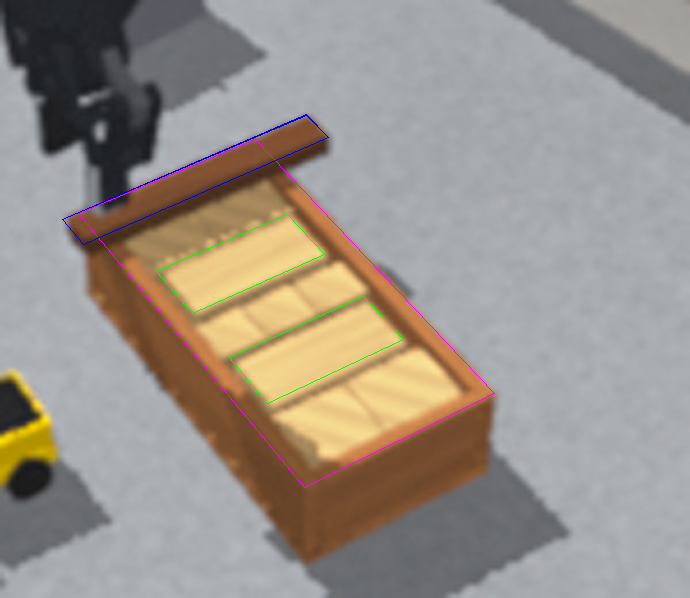

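The arch and brick tops match the outlines drawn at 64 mm, so both are seated below the rim. Now the batten.

```bash
python3 -m crank '[[[-50,28,10],[0,0,0]],[[-107,58,20],[0,0,0]],[[-107,58,30],[0,0,0]],[[-107,58,50],[0,0,0]],[[-107,58,65],[0,0,0]],[[-107,58,70],[0,0,0]],[[-107,58,70],[0,0,0]],[[-107,58,70],[0,0,0]]]' 0.56 25
python3 - <<'E'
from rig import *
import cv2
r=(210,120,350,240)
j=get_image("side")[r[1]:r[3],r[0]:r[2],::-1];cv2.imwrite("pics/side14.png",cv2.resize(j,None,fx=5,fy=5,interpolation=cv2.INTER_CUBIC))
E
python3 go.py .5758 .1203 .075 2.964
```

```text
t: 18.65
tcp_pos: [0.5765, 0.1206, 0.1023]
ee_rot: [3.141, 0.001, 2.964]
force: [0.3, 0.4, -0.3]
gripper_width: 0.0478
t 18.7 tcp [0.5766 0.1206 0.1023] rpy [3.141e+00 1.000e-03 2.964e+00] w 0.0474 j [ 0.21  0.37 -0.26  0.94 -0.    0.38] F [-0.2  0.  -0.5]
[0.7, -0.5, 27.3] [0.001, 0.001, -0.0]
```

View pics/side14.png

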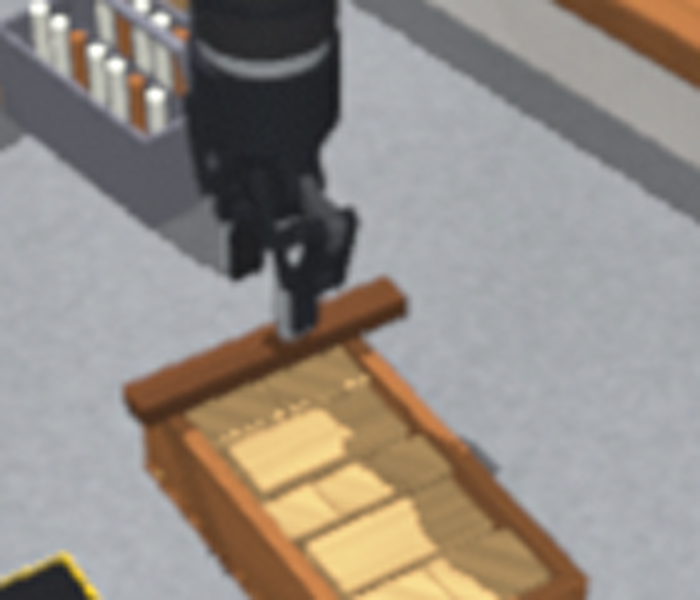

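```bash
python3 -m crank '[[[0,0,8],[0,0,0]],[[0,0,16],[0,0,0]],[[0,0,22],[0,0,0]],[[0,0,26],[0,0,0]],[[0,0,28],[0,0,0]],[[0,0,28],[0,0,0]],[[0,0,28],[0,0,0]],[[0,0,28],[0,0,0]]]' 0.56 25
python3 - <<'E'
from rig import *
import cv2
r=(210,120,350,240)
j=get_image("side")[r[1]:r[3],r[0]:r[2],::-1];cv2.imwrite("pics/side15.png",cv2.resize(j,None,fx=5,fy=5,interpolation=cv2.INTER_CUBIC))
E
```

```text
t: 19.7
tcp_pos: [0.5762, 0.1206, 0.0737]
ee_rot: [3.141, 0.0, 2.964]
force: [0.4, -0.3, 0.3]
gripper_width: 0.0481
```

View pics/side15.png

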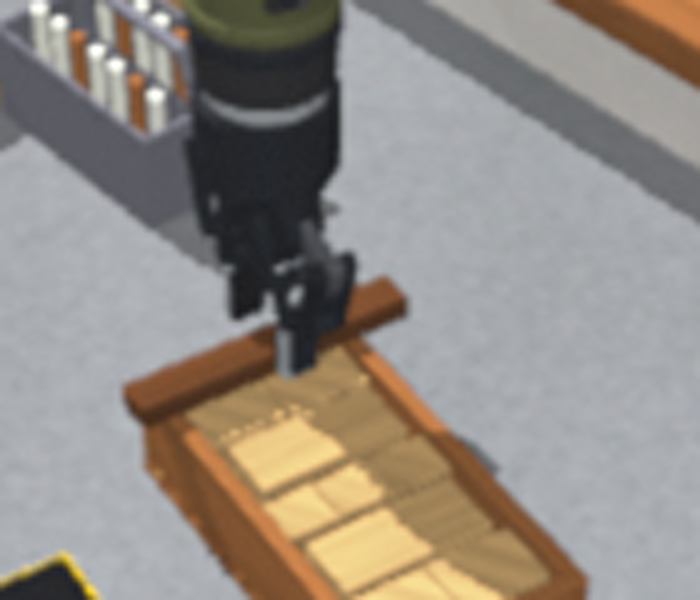

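```bash
python3 -m crank '[[[0,0,0],[0,0,0]],[[0,0,0],[0,0,0]],[[0,0,0],[0,0,0]],[[0,0,0],[0,0,0]],[[0,0,0],[0,0,0]],[[0,0,0],[0,0,0]],[[0,0,0],[0,0,0]],[[0,0,0],[0,0,0]]]' 0.36 20
python3 - <<'E'
from rig import *
import cv2
for c,r in(("side",(210,120,350,240)),("top",(220,160,340,260))):
    j=get_image(c)[r[1]:r[3],r[0]:r[2],::-1];cv2.imwrite(f"pics/{c}16.png",cv2.resize(j,None,fx=5,fy=5,interpolation=cv2.INTER_CUBIC))
E
```

```text
t: 20.75
tcp_pos: [0.576, 0.1205, 0.0734]
ee_rot: [-3.142, 0.0, 2.964]
force: [-0.1, -0.9, -0.3]
gripper_width: 0.0304
```

View pics/side16.png

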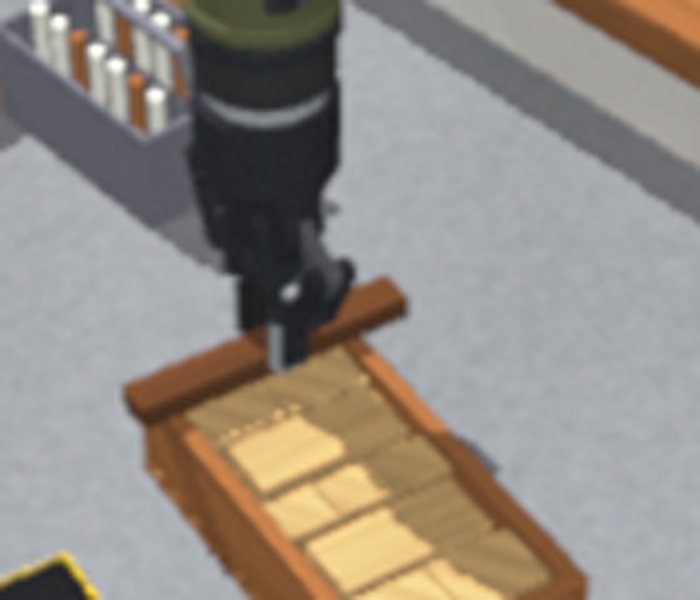

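View pics/top16.png

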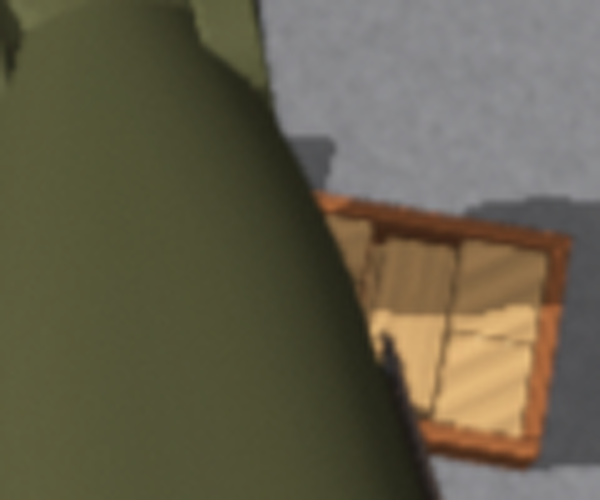

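```bash
python3 -m crank '[[[0,-5,0],[0,0,0]],[[0,-10,0],[0,0,0]],[[0,-15,0],[0,0,0]],[[0,-20,0],[0,0,0]],[[0,-25,0],[0,0,0]],[[0,-30,0],[0,0,0]],[[0,-35,0],[0,0,0]],[[0,-40,0],[0,0,0]]]' 0.36 20
python3 - <<'E'
from rig import *
import cv2
for c,r in(("side",(210,120,350,240)),):
    j=get_image(c)[r[1]:r[3],r[0]:r[2],::-1];cv2.imwrite(f"pics/{c}17.png",cv2.resize(j,None,fx=5,fy=5,interpolation=cv2.INTER_CUBIC))
E
```

```text
t: 21.85
tcp_pos: [0.5689, 0.0809, 0.0734]
ee_rot: [3.142, 0.0, 2.964]
force: [0.9, 0.3, -0.8]
gripper_width: 0.0308
```

View pics/side17.png

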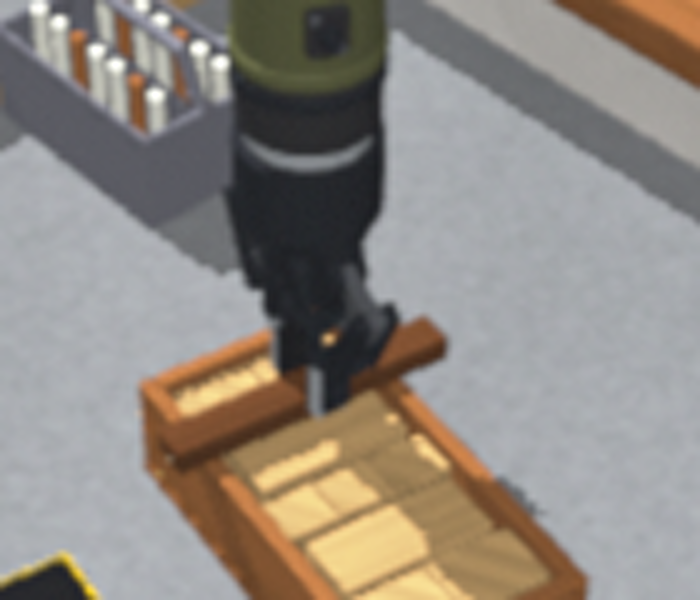

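The batten slides flat and stays parallel, so I'll carry on.

```bash
python3 -m crank '[[[0,-6,0],[0,0,0]],[[0,-12,0],[0,0,0]],[[0,-18,0],[0,0,0]],[[0,-24,0],[0,0,0]],[[0,-30,0],[0,0,0]],[[0,-36,0],[0,0,0]],[[0,-42,0],[0,0,0]],[[0,-48,0],[0,0,0]]]' 0.36 20;python3 -m crank '[[[0,-6,0],[0,0,0]],[[0,-12,0],[0,0,0]],[[0,-18,0],[0,0,0]],[[0,-24,0],[0,0,0]],[[0,-30,0],[0,0,0]],[[0,-36,0],[0,0,0]],[[0,-42,0],[0,0,0]],[[0,-48,0],[0,0,0]]]' 0.36 20
python3 - <<'E'
from rig import *
import cv2
for c,r in(("side",(220,140,360,260)),):
    j=get_image(c)[r[1]:r[3],r[0]:r[2],::-1];cv2.imwrite(f"pics/{c}18.png",cv2.resize(j,None,fx=5,fy=5,interpolation=cv2.INTER_CUBIC))
E
```

```text
t: 22.9
tcp_pos: [0.5603, 0.0335, 0.0734]
ee_rot: [-3.142, -0.0, 2.964]
force: [0.5, 0.4, 0.0]
gripper_width: 0.0309
t: 23.9
tcp_pos: [0.5519, -0.0137, 0.0734]
ee_rot: [-3.142, -0.0, 2.964]
force: [0.1, 0.3, 0.8]
gripper_width: 0.0309
```

View pics/side18.png

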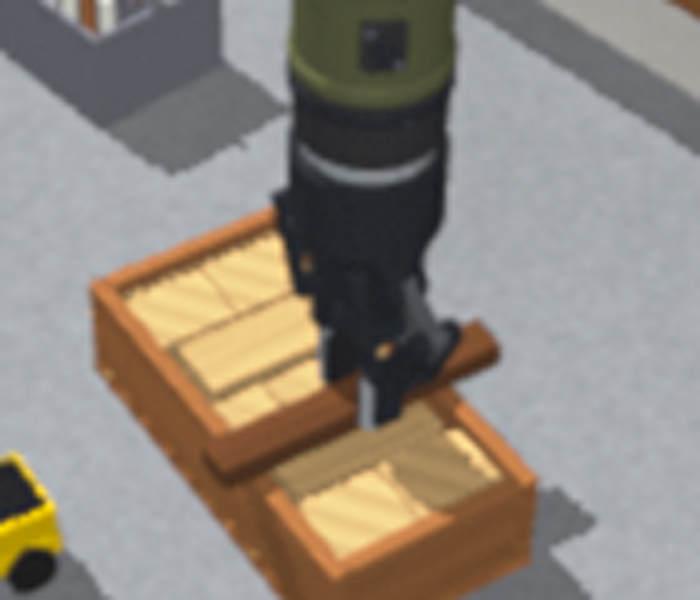

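```bash
python3 -m crank '[[[0,-5,0],[0,0,0]],[[0,-10,0],[0,0,0]],[[0,-15,0],[0,0,0]],[[0,-20,0],[0,0,0]],[[0,-25,0],[0,0,0]],[[0,-30,0],[0,0,0]],[[0,-33,0],[0,0,0]],[[0,-36,0],[0,0,0]]]' 0.36 20
python3 - <<'E'
from rig import *
import cv2
for c,r in(("side",(240,160,380,280)),):
    j=get_image(c)[r[1]:r[3],r[0]:r[2],::-1];cv2.imwrite(f"pics/{c}19.png",cv2.resize(j,None,fx=5,fy=5,interpolation=cv2.INTER_CUBIC))
E
```

```text
t: 24.95
tcp_pos: [0.5456, -0.0489, 0.0734]
ee_rot: [3.142, 0.0, 2.964]
force: [-1.2, 1.1, 0.1]
gripper_width: 0.031
```

View pics/side19.png

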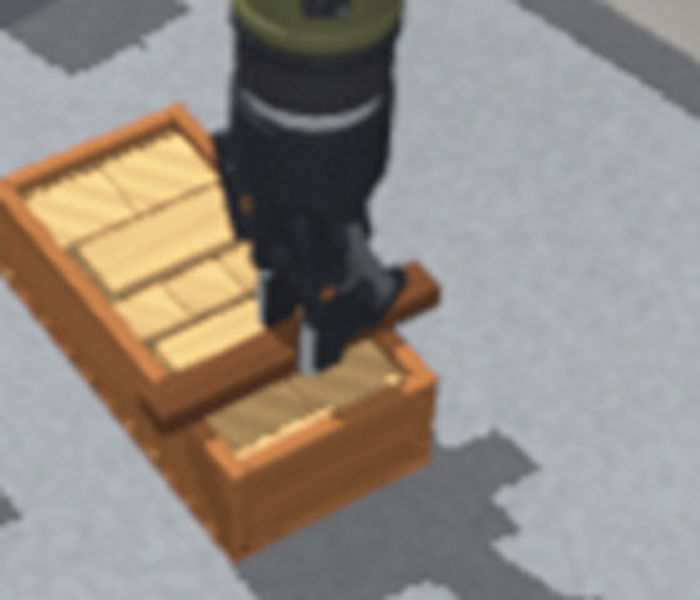

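```bash
python3 -m crank '[[[0,-4,0],[0,0,0]],[[0,-8,0],[0,0,0]],[[0,-12,0],[0,0,0]],[[0,-16,0],[0,0,0]],[[0,-20,0],[0,0,0]],[[0,-24,0],[0,0,0]],[[0,-27,0],[0,0,0]],[[0,-27,0],[0,0,0]]]' 0.36 20
python3 - <<'E'
from rig import *
import cv2
for c,r in(("side",(240,160,380,280)),("top",(230,170,370,275))):
    j=get_image(c)[r[1]:r[3],r[0]:r[2],::-1];cv2.imwrite(f"pics/{c}20.png",cv2.resize(j,None,fx=5,fy=5,interpolation=cv2.INTER_CUBIC))
E
```

```text
t: 26.0
tcp_pos: [0.5408, -0.0756, 0.0734]
ee_rot: [-3.141, 0.0, 2.963]
force: [-0.3, 0.8, -0.2]
gripper_width: 0.0306
```

View pics/side20.png

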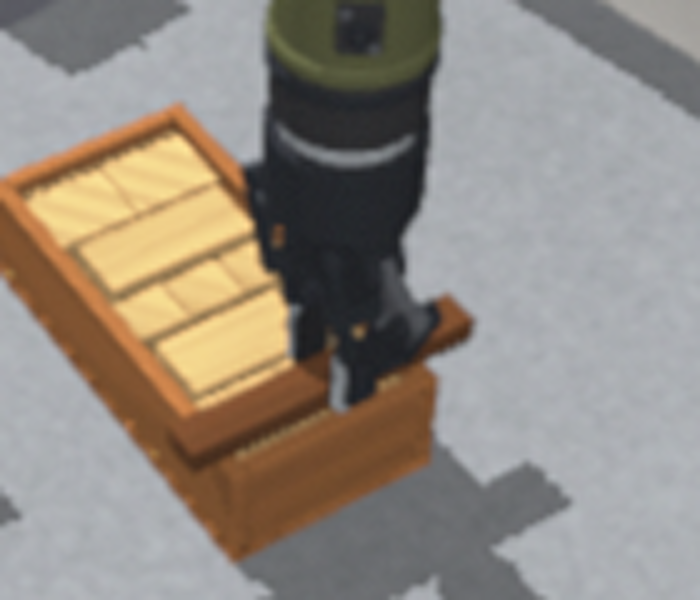

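View pics/top20.png

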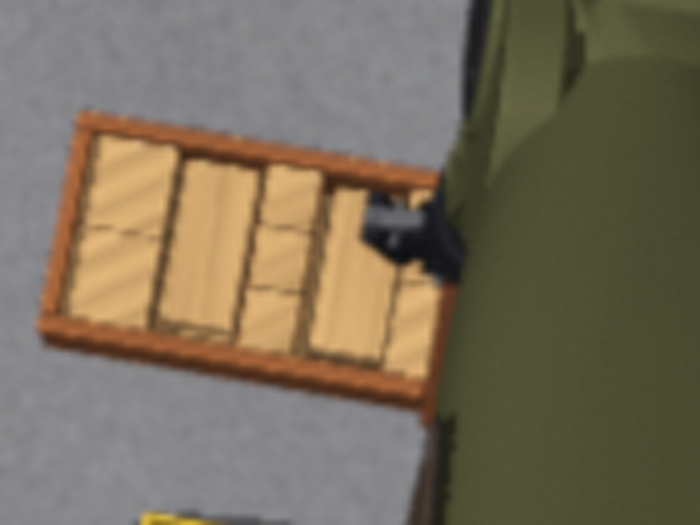

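Run:
```python
from ov import *
b=(.553,.026,-.178)
def at(y,x=0): 
    P=place(np.array([[x,y,0]]),*b)[0]; return(P[0],P[1],-.178)
draw("pics/side20.png","pics/side20o.png","side",240,160,5,[(.124,.246,.0679,.068,b,(255,0,255)),(.104,.226,.0679,.068,b,(255,0,255)),(.17,.024,.068,.084,at(-.1055,.0057),(255,0,0)),(.17,.024,.068,.084,at(-.099,.0057),(0,255,0))])
```

```text
(no output)
```

View pics/side20o.png

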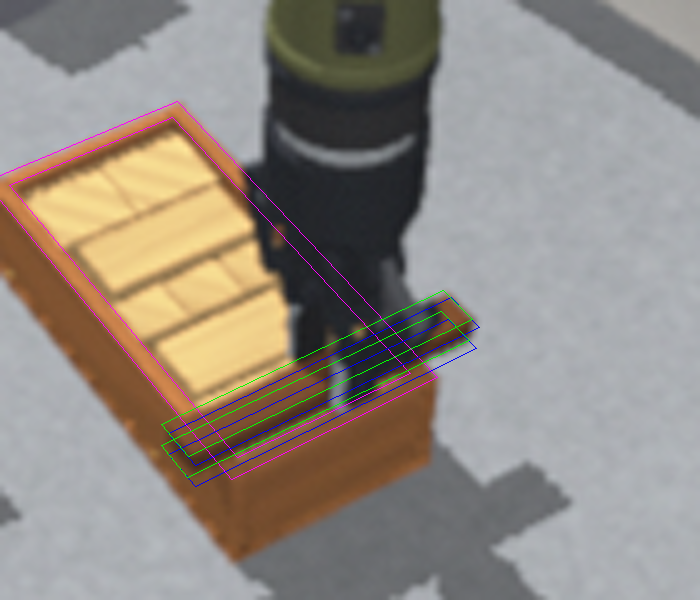

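```bash
python3 -m crank '[[[0,-2,0],[0,0,0]],[[0,-4,0],[0,0,0]],[[0,-6,0],[0,0,0]],[[0,-6,0],[0,0,0]],[[0,-6,0],[0,0,0]],[[0,-4,0],[0,0,0]],[[0,-4,0],[0,0,0]],[[0,-4,0],[0,0,0]]]' 0.36 20; python3 -m crank '[[[0,-4,0],[0,0,0]],[[0,-4,0],[0,0,0]],[[0,0,0],[0,0,0]],[[0,0,0],[0,0,0]],[[0,0,0],[0,0,0]],[[0,0,-15],[0,0,0]],[[0,0,-50],[0,0,0]],[[0,0,-100],[0,0,0]]]' 0.56 20
```

```text
t: 27.1
tcp_pos: [0.5401, -0.0792, 0.0734]
ee_rot: [-3.142, -0.0, 2.964]
force: [0.2, 0.0, -0.5]
gripper_width: 0.0307
t: 28.1
tcp_pos: [0.5391, -0.0791, 0.1743]
ee_rot: [-3.142, -0.002, 2.964]
force: [0.5, -0.7, 0.6]
gripper_width: 0.0479
```

```bash
python3 -m crank '[[[0,60,-20],[0,0,0]],[[0,120,-20],[0,0,0]],[[0,180,-20],[0,0,0]],[[0,240,-20],[0,0,0]],[[0,300,-20],[0,0,0]],[[0,330,-20],[0,0,0]],[[0,330,-20],[0,0,0]],[[0,330,-20],[0,0,0]]]' 0.56 20
python3 - <<'E'
from rig import *
import cv2
for c,r in(("side",(220,140,370,270)),("top",(230,170,370,275))):
    i=get_image(c);cv2.imwrite(f"pics/{c}21f.png",i[:,:,::-1]);cv2.imwrite(f"pics/{c}21.png",cv2.resize(i[r[1]:r[3],r[0]:r[2],::-1],None,fx=4.6,fy=4.6,interpolation=cv2.INTER_CUBIC))
from fit import *
for c in("side","top"):
  m={c:satmask(cv2.imread(f"pics/{c}21f.png")[:,:,::-1])}
  rois={"side":(225,165,350,285),"top":(230,180,355,265)}
  p,e=fit(boxb,[.553,.026,-.178,.539,-.08,-.178],m,rois,(.01,.01,.05)*2)
  d=p[3:5]-p[:2];a=p[2];print(c,p.round(4),round(e,1),"batten in box:",(d@[np.cos(a),np.sin(a)]).round(4),(d@[-np.sin(a),np.cos(a)]).round(4))
E
```

```text
t: 29.1
tcp_pos: [0.5984, 0.2449, 0.1939]
ee_rot: [-3.141, 0.0, 2.964]
force: [1.1, -0.3, 0.3]
gripper_width: 0.0479
side [ 0.5547  0.0248 -0.1837  0.5372 -0.0828 -0.137 ] 259.3 batten in box: 0.0025 -0.1089
top [ 0.5511  0.0273 -0.1758  0.5394 -0.0764 -0.1901] 124.4 batten in box: 0.0067 -0.1042
```

View pics/side21.png

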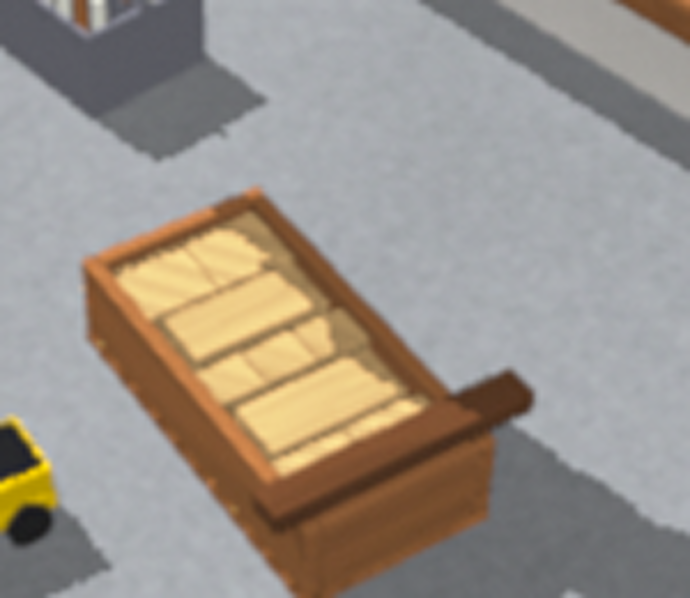

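View pics/top21.png

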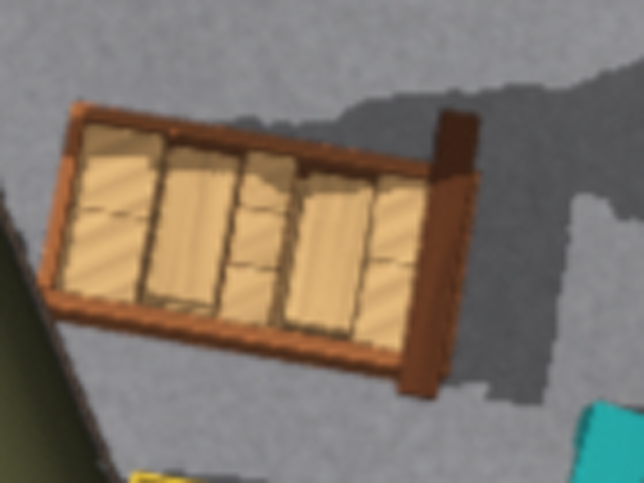

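View pics/top21f.png

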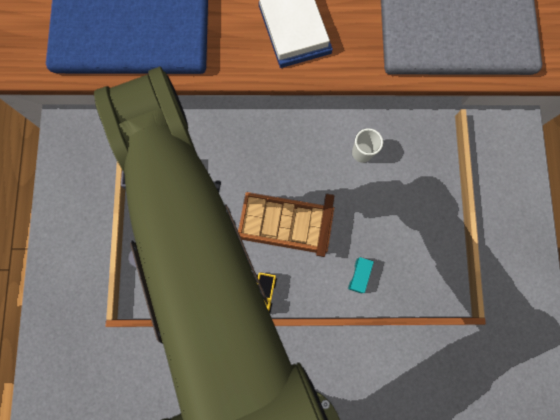

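Run:
```python
from rig import *
print(get_obs()["t"]); print(hand_in())
```

```text
29.2
the job is handed in; nothing more can be done
None
```

The job is done and handed in at 29.2 s of the 67 s allowed. No verdict was reported.

**Packing:** The arch is in the deep right gap and the brick is in the shallow left gap. In the side picture, both tops match outlines drawn at 64 mm, which is 4 mm below the rim.

**Batten:** I slid it along the rim to the right end with the fingers loosely round it, so nothing could lift it. It met no noticeable resistance, and the last pictures show it lying across both long walls at that end. The truck, pencil cup, crayon caddy, cup stack and turquoise look-alike were never touched.

**What failed or disagreed:**
- The first grasp of the arch closed on air above it. The fingertips stood about level with the TCP instead of 19 mm ahead of it, so I lowered 18 mm and gripped again.
- The two cameras disagreed by about 4 mm in x, so I used the average.
- The final batten fits put it at 104 mm (top) and 109 mm (side) from the box centre, and their angles differ by about 0.05 rad.
- My last small push went about 8 mm instead of the planned 6. The batten was still on the rim afterwards.

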